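Re-tension a quick-release hold-down clamp

TASK

The red-levered clamp holding the grey-blue moulded cover is set too slack. Flip its red cam lever right over to the open side, turn its red wing nut clockwise until the white-tipped wing points at the yellow mark on the dial, then flip the lever back over and press it fully closed, down to its stop. Let go at the end, and do not touch the blue-levered clamp.

Things in the scene. Friction and masses are not known exactly. Their poses are not given: they have to be found in the camera images.
- red_clamp: Bench clamp, base 200x70 mm; yaw varies. Origin: centre of underside; x from nut end to lever end, z up. Grey-blue cover 70x100 mm (top z 35 mm) under an aluminium strap (36 mm wide, top z 46). Nut axis vertical at x -65, y 0, on a dark 84 mm dial (top z 49, rising 5 mm as the lever opens) with a yellow mark on its +x side. Lever pin along x, at x 65, y 0, z 60 mm.
- red_lever (a joint): Red cam lever, rad: 0 closed, 2.3 open (stops). On its end a red barrel, 20 mm dia, 24 mm long along clamp x, 75 mm from the pin; arm 12 mm wide. With a = value + 0.262 the barrel's centre is at clamp x 65, y -75 cos a, z 60 + 75 sin a mm: closed it lies to -y, 15 deg above level, and flips over the top to +y. Starts closed; needs about 3 N at the barrel; stays where left.
- red_nut (a joint): Red wing nut, rad, grows clockwise seen from above, range 0 to 2.6. At 0 its white-tipped wing points to the clamp's +y; at 1.57 to +x, at the yellow mark. Starts at 0.2 to 0.7. Wing bar 54 mm long, 12 mm thick, z 55 to 85 mm (60 to 90 with the lever open), centred on the nut axis. Turns with 0.06 N m and stays where left.
- blue_clamp: A clamp of the same build, size, origin and axes with a blue lever (closed) and blue nut, holding a wood block. Not to be touched.

How it is judged:
On the way, in this order (a step that is already met when the one before it is completed fails the run):
1. the red lever is flipped over to the open side (past 1.7 rad) (value of joint red_lever above 1.7 rad), for 0.2 s.
2. with the lever open (past 1.5 rad), the red nut points at the yellow mark (1.57 rad within 0.22) (value of joint red_lever above 1.5 rad and value of joint red_nut between 1.35 and 1.79 rad), for 0.2 s.
At the end, for the whole second after the job is handed in: The red lever is fully closed (within 0.18 rad of its stop) and at rest, and the red nut's white-tipped wing points at the yellow mark (1.57 rad within 0.22 rad, about 12 degrees) (value of joint red_lever below 0.18 rad and value of joint red_nut between 1.35 and 1.79 rad and velocity of joint red_lever between -0.05 and 0.05 rad/s); the robot touches nothing.
It fails at once if the robot touches the blue clamp (more than 1 N) (contact force between any of the arm, the fingers and blue_clamp above 1 N).
It also fails if it takes over 67 s, if anything falls off the work surface, if the arm or the gripper's body presses on something with over 40 N, if the wrist force passes 120 N, or if a joint passes its speed limit or range.

ROBOT

A 7-joint arm with a two-finger parallel gripper is mounted at the origin on the work surface. World frame = base frame: x ahead of the robot, y to its left, z up, the work surface at z = 0. Lengths are in m, angles in rad, forces in N, time in s.
With the tool pointing down it reaches from about 0.4 to 0.85 m from the base axis. Payload 4.4 kg.
Tool frame: the origin (TCP) lies on the centre line of the jaws, within the pads' length; the fingertips stand 19 mm ahead of it and the grasp point (between the pads) is the TCP; z points along the fingers, y is the direction in which the jaws open and shut (so a half turn about z gives the same grasp; the last joint's range is limited). The gripper opens to 94 mm and grips with 3 to 60 N. Pads are 16 mm wide; open, the fingers measure 119 mm over their backs; the gripper's body (75 mm by 177 mm) begins 78 mm behind the grasp point.
Start: joints at [1.236, 0.628, 0.038, 1.517, -0.027, 0.996, -0.02], TCP at [0.173, -0.627, 0.2] pointing down, gripper open.
Joint ranges: [-3.06, 3.06], [-0.37, 2.12], [-1.25, 1.32], [0.18, 2.47], [-1.1, 4.24], [0.23, 1.98], [-2.94, 2.94]. Speed limits (rad/s): [2.57, 2.57, 3.14, 3.14, 3.14, 3.14, 3.14].

INTERFACE

Orientations are given as a unit quaternion [w, x, y, z].
In Python, from plant import ctrl gives the robot as it stands.
- The arm moves only by the tool apply_moves, never from a script. Its argument "deltas" is a list of rows, each a list of 6 numbers: the shift along the tool's x, y, z in mm, then the turn, a rotation vector about the tool's x, y, z in rad. In form: [[dx, dy, dz, wx, wy, wz], ...]. A call has 1 to 12 rows; each row is the pose to reach, as a shift and turn from the pose measured when the call began, along the tool's axes at that moment; what a row does not reach only later rows make up. A row lasts 1/8 s, in which the tool goes at most 62.5 mm and 10.7 degrees, less where a joint would pass 70% of its speed; a pose out of reach is approached as far as the arm can. A call with a gripper value outside its range is refused whole. "hand" is the closure, from -1 (fully open) to 1 (shut), so that 0 is half open, set as the call begins (left out, the last holds). The fingers move at their own pace and stop on an object; "force" is the grip in N (left out, the last holds). Time passes only in rows, so rows that repeat a pose let the fingers close. It gives the time, the measured TCP pose, the force and the opening at its end, in the units of the state.
- ctrl.read_state(): the state, without advancing time (a new reading comes with each control period).
- ctrl.get_image(name): name is "scene" or "top" or "wrist"; returns a dict with "image" (400x640x3 uint8, red, green, blue), "fx", "fy", "cx", "cy" (pixels), "world_to_cam" (4x4, takes a point from world to camera coordinates). Camera axes: x right, y down, z forward; pixel columns grow to the right and rows downward; lengths in m; the calibration is good to about 2 mm. A picture is of the moment at which its call begins. There is no depth.
- ctrl.sign_off(): hands the job in, once; it reports no verdict.
The state is a dict: "time": time; "joint_positions": joint angles; "qd": joint speeds; "joint_efforts": joint torques, N m; "ee_pos": TCP position; "tcp_rot": TCP orientation; "force": force on the tool from outside, world axes, zero at the start; "torque": the same for the moment, N m; "grip_width": finger opening in m.
Only numpy, scipy, OpenCV 4.12 (cv2) and the standard library are available. Lean on these libraries where they do the work, as an engineer would, in place of code of your own. Each camera call takes 0.05 s, during which the arm holds its last target.

## Working session

There is one attempt and no reset: what is moved stays moved. The work goes in short steps, Python scripts to look and compute and a tool call to move; the robot and the scene stay as the last step left them, time stands still between calls to the robot, and variables do not carry over. Pictures are saved under pics/ and viewed, and the job is handed in when it is done.

Besides the shell and the picture viewer there is one more tool, called in YAML: its name, and indented under it one key for each argument. apply_moves: Moves the arm, as the interface text tells. Its arguments: {"type":"object","properties":{"deltas":{"type":"array"},"hand":{"type":"number"},"force":{"type":"number"}},"required":["deltas"]}

```bash
ls; mkdir -p pics
python3 - <<'E'
from plant import ctrl
import cv2
s=ctrl.read_state();print(s)
for n in("scene","top","wrist"):
    d=ctrl.get_image(n);cv2.imwrite(f"pics/{n}0.png",d["image"][:,:,::-1]);print(n,d["fx"],d["cx"],d["cy"],d["world_to_cam"])
E
```

```text
pics
{'time': 0.0, 'joint_positions': array([ 1.23619573,  0.62928854,  0.03847585,  1.51836388, -0.02697815,
        0.99629913, -0.02000577]), 'qd': array([ 1.17293032e-05,  7.58829942e-04, -1.44894113e-03, -7.63074869e-04,
       -2.02809178e-04,  1.45286088e-03,  1.29477791e-04]), 'joint_efforts': array([-4.09242602e-04, -5.49741340e+01,  1.14358742e+00, -1.86638170e+01,
       -5.22033800e-02,  2.39141617e-02,  1.47000560e-04]), 'ee_pos': array([ 0.17244613, -0.62600831,  0.19919341]), 'tcp_rot': array([-9.07306052e-04,  9.90982868e-01,  1.33985481e-01, -1.52681013e-04]), 'force': array([-0.39839372, -0.06086899, -0.4817796 ]), 'torque': array([-0.00675889, -0.04892917, -0.06010006]), 'grip_width': 0.094255485726895}
scene 439.5135168314921 317.4154428071771 197.13715242609106 [[ 0.02510881  0.99968033 -0.00296284  0.01214265]
 [ 0.61614398 -0.01780937 -0.78743217 -0.29102322]
 [-0.78723322  0.01794595 -0.61639419  1.15778379]
 [ 0.          0.          0.          1.        ]]
top 479.84487668732794 322.85989723772366 190.83996136977643 [[ 0.02071195 -0.99977826 -0.00380007 -0.02800055]
 [-0.99003705 -0.01998036 -0.13938232  0.52682051]
 [ 0.13927549  0.00664909 -0.99023135  0.76200032]
 [ 0.          0.          0.          1.        ]]
wrist 324.20290800927995 322.85133914498863 203.93874114636412 [[ 0.26634894 -0.96387508 -0.00175346 -0.6492184 ]
 [-0.9376169  -0.25951386  0.23135923 -0.02463945]
 [-0.22345645 -0.05997821 -0.97286681  0.39011264]
 [ 0.          0.          0.          1.        ]]
```

View pics/scene0.png

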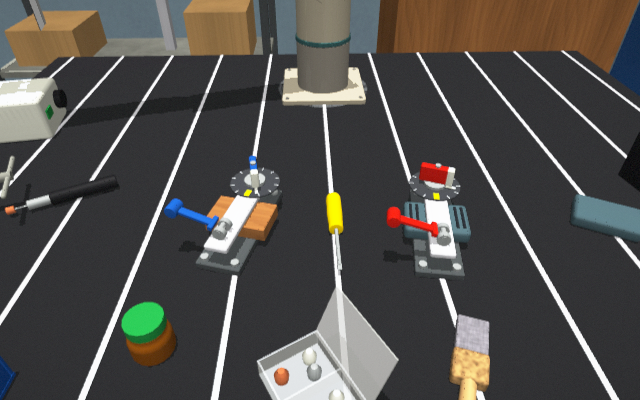

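View pics/top0.png

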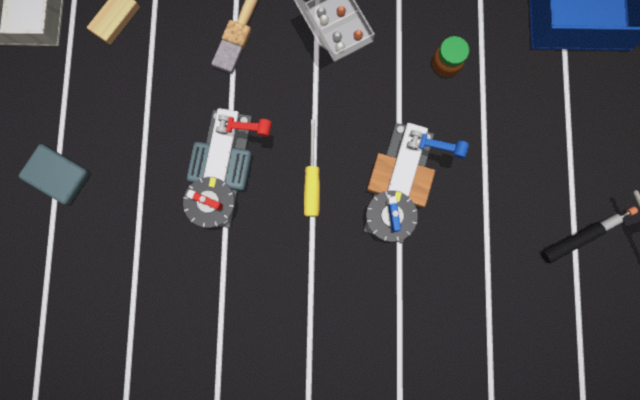

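The scene view shows the red clamp on the right, with its barrel at about (394,216) and nut at (435,173). The top view shows the red barrel at about (265,127), the dial at (209,202), and the white tip at (190,195). The blue clamp sits about 180 px to the right. Next I'll measure the clamp pose.

```bash
cat > h.py <<'E'
import numpy as np,cv2
from plant import ctrl
def ray(d,u,v,z):
    W=np.array(d["world_to_cam"]);R=W[:3,:3];c=-R.T@W[:3,3]
    r=R.T@np.array([(u-d["cx"])/d["fx"],(v-d["cy"])/d["fy"],1]);return c+r*(z-c[2])/r[2]
def proj(d,p):
    W=np.array(d["world_to_cam"]);q=W[:3,:3]@np.array(p)+W[:3,3]
    return np.array([d["fx"]*q[0]/q[2]+d["cx"],d["fy"]*q[1]/q[2]+d["cy"]])
def blobs(m,amin=8):
    n,l,s,c=cv2.connectedComponentsWithStats(m.astype(np.uint8))
    return [(s[i,4],s[i,:4].tolist(),c[i].round(1).tolist()) for i in range(1,n) if s[i,4]>=amin]
def masks(im):
    h=cv2.cvtColor(im,cv2.COLOR_RGB2HSV);H,S,V=h[...,0],h[...,1],h[...,2]
    return dict(red=((H<6)|(H>174))&(S>170)&(V>90),yel=(H>22)&(H<34)&(S>150)&(V>100))
E
python3 - <<'E'
from h import *
for n in("top","scene"):
    d=ctrl.get_image(n);im=d["image"]
    for k,m in masks(im).items(): print(n,k,blobs(m))
    if n=="top": x0,y0,w,h=160,90,130,150
    else: x0,y0,w,h=370,140,120,140
    cv2.imwrite(f"pics/{n}1.png",cv2.resize(im[y0:y0+h,x0:x0+w,::-1],None,fx=4,fy=4,interpolation=cv2.INTER_CUBIC))
E
```

```text
top red [(np.int32(405), [227, 118, 44, 18], [251.7, 126.1]), (np.int32(28), [194, 193, 6, 7], [196.2, 196.1]), (np.int32(79), [205, 199, 17, 11], [213.8, 204.0])]
top yel [(np.int32(59), [315, 168, 4, 48], [317.7, 194.9]), (np.int32(21), [304, 178, 2, 19], [304.9, 187.5])]
scene red [(np.int32(455), [419, 162, 29, 22], [432.8, 172.6]), (np.int32(574), [387, 207, 51, 30], [408.2, 221.2])]
scene yel [(np.int32(37), [244, 190, 8, 7], [247.4, 192.5]), (np.int32(576), [326, 192, 18, 42], [334.1, 212.1]), (np.int32(43), [433, 193, 7, 7], [436.0, 196.0])]
```

View pics/top1.png

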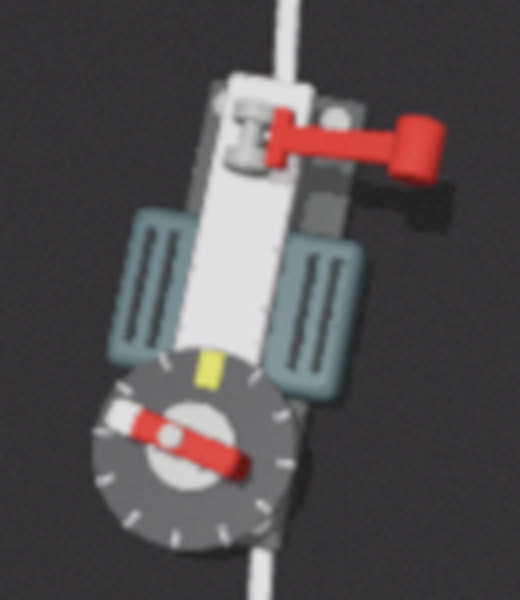

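View pics/scene1.png

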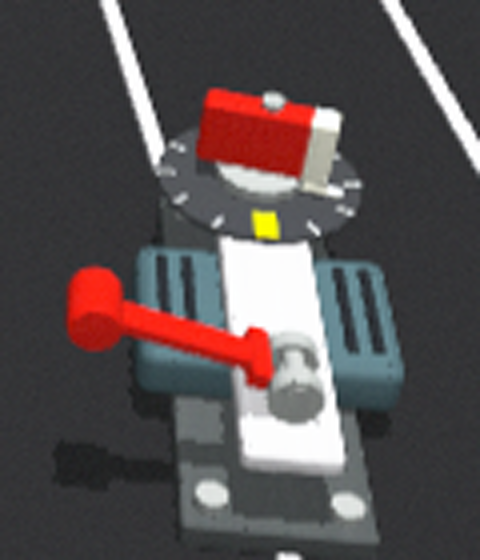

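Run:
```python
from h import *
T=ctrl.get_image("top");S=ctrl.get_image("scene")
t=lambda U,V:((U+.5)/4-.5+160,(V+.5)/4-.5+90)
s=lambda U,V:((U+.5)/4-.5+370,(V+.5)/4-.5+140)
N=ray(T,*t(195,448),.049);Y=ray(T,*t(209,369),.049);B=ray(T,*t(417,150),.0794)
N2=ray(S,*s(260,182),.049);Y2=ray(S,*s(265,224),.049);B2=ray(S,*s(95,308),.0794)
a1=ray(T,*t(110,412),.085);a2=ray(T,*t(247,465),.085)
f=lambda a:np.round(a*1000,1)
print("N",f(N),f(N2),"Y",f(Y),f(Y2),"B",f(B),f(B2),"wing",f(a1),f(a2),f((a1+a2)/2))
# nut(-65,0), barrel (65,-72.4): vector (130,-72.4)
for n,b in((N,B),(N2,B2)):
    v=(b-n)[:2];yaw=np.arctan2(v[1],v[0])-np.arctan2(-72.44,130);o=n[:2]+.065*np.array([np.cos(yaw),np.sin(yaw)])
    print("yaw",yaw,"len",np.hypot(*v),"origin",o, "markyaw",np.arctan2(*(Y-N)[1::-1]))
# strap edges direction (z46): left edge, right edge
for A,Bq in(((178,340),(232,78)),((262,340),(310,90))):
    p=ray(T,*t(*A),.046);q=ray(T,*t(*Bq),.046);print("strap",np.arctan2(*(q-p)[1::-1]))
w=np.arctan2(*(a1-a2)[1::-1]);print("wing world ang",w,"len",np.hypot(*(a1-a2)[:2]))
```

```text
N [504.  169.5  49. ] [507.4 170.3  49. ] Y [536.8 165.5  49. ] [535.8 165.6  49. ] B [622.7  79.3  79.4] [620.8  79.9  79.4] wing [513.4 194.7  85. ] [493.7 140.   85. ] [503.5 167.4  85. ]
yaw -0.14132393348907735 len 0.14908728485145303 origin [0.5683374  0.16037694] markyaw -0.12125096826663449
yaw -0.16440450280400054 len 0.14499484357330664 origin [0.5715655  0.15966379] markyaw -0.12125096826663449
strap -0.14652544466019976
strap -0.13889384017328715
wing world ang 1.2243053749148984 len 0.05811039250983736
```

apply_moves:
  deltas:
    - [40,-36,-10,0,0,-0.08]
    - [80,-72,-20,0,0,-0.16]
    - [125,-113,-30,0,0,-0.24]
    - [170,-154,-30,0,0,-0.32]
    - [215,-195,-30,0,0,-0.4]
    - [260,-235,-30,0,0,-0.48]
    - [305,-275,-30,0,0,-0.56]
    - [350,-316,-30,0,0,-0.65]
    - [395,-357,-30,0,0,-0.74]
    - [440,-397,-30,0,0,-0.83]
    - [480,-433,-30,0,0,-0.9]
    - [520,-469,-30,0,0,-0.97]
  hand: 0
  force: 15

```text
time: 1.85
ee_pos: [0.5503, -0.0348, 0.2303]
tcp_rot: [0.0, 0.814, 0.581, 0.0]
force: [0.2, -0.0, -0.5]
grip_width: 0.047
```

```bash
cat >> h.py <<'E'
from scipy.spatial.transform import Rotation as Ro
def delta(p,phi):
    s=ctrl.read_state();q=s["tcp_rot"];R=Ro.from_quat([q[1],q[2],q[3],q[0]])
    Rt=Ro.from_quat([np.cos(phi/2),np.sin(phi/2),0,0])
    print("delta",np.round(R.inv().apply(np.array(p)-s["ee_pos"])*1000,1),np.round((R.inv()*Rt).as_rotvec(),3),"q",np.round(s["joint_positions"],2),"F",np.round(s["force"],1),s["time"])
YAW=-.145;O=np.array([.569,.160])
def cl(x,y,z): # mm clamp -> world m
    c,s=np.cos(YAW),np.sin(YAW);return np.array([O[0]+(c*x-s*y)/1e3,O[1]+(s*x+c*y)/1e3,z/1e3])
E
python3 - <<'E'
from h import *
print(cl(65,-72.4,80));delta(cl(65,-72.4,150),1.426)
E
```

```text
[0.62285663 0.07896776 0.08      ]
delta [131.2  31.8  80.3] [ 0.    -0.    -0.185] q [ 0.23  0.47 -0.32  1.75  0.17  0.95 -0.49] F [ 0.2 -0.  -0.5] 1.85
```

apply_moves:
  deltas:
    - [40,10,10,0,0,-0.06]
    - [80,20,30,0,0,-0.12]
    - [120,30,60,0,0,-0.185]
    - [131,32,80,0,0,-0.185]
    - [131,32,80,0,0,-0.185]
    - [131,32,80,0,0,-0.185]

```text
time: 2.6
ee_pos: [0.6231, 0.0767, 0.1511]
tcp_rot: [0.001, 0.757, 0.653, -0.0]
force: [0.6, -0.7, 0.1]
grip_width: 0.0469
```

Run:
```python
from h import *
delta(cl(65,-72.4,80),1.426)
d=ctrl.get_image("wrist");cv2.imwrite("pics/w1.png",d["image"][:,:,::-1]);print(proj(d,cl(65,-72.4,79.4)),proj(d,cl(65,0,60)))
d=ctrl.get_image("scene");cv2.imwrite("pics/s1.png",cv2.resize(d["image"][100:300,300:540,::-1],None,fx=3,fy=3))
```

```text
delta [ 2.2 -0.6 71.1] [ 0.001  0.001 -0.002] q [ 0.03  0.67 -0.33  1.63  0.26  0.89 -0.55] F [ 0.6 -0.7  0.1] 2.6
[321.83779694 207.99427819] [321.7025275  116.81617734]
```

View pics/w1.png

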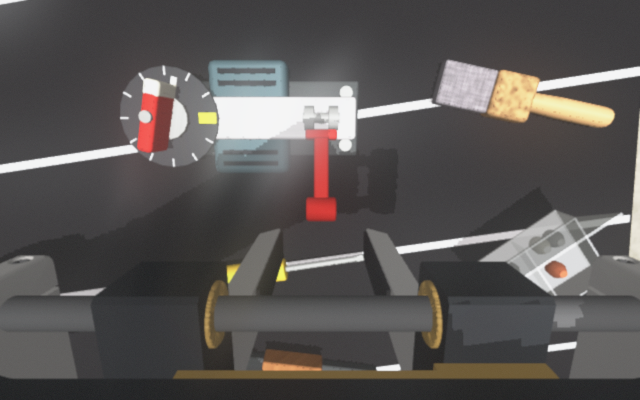

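View pics/s1.png

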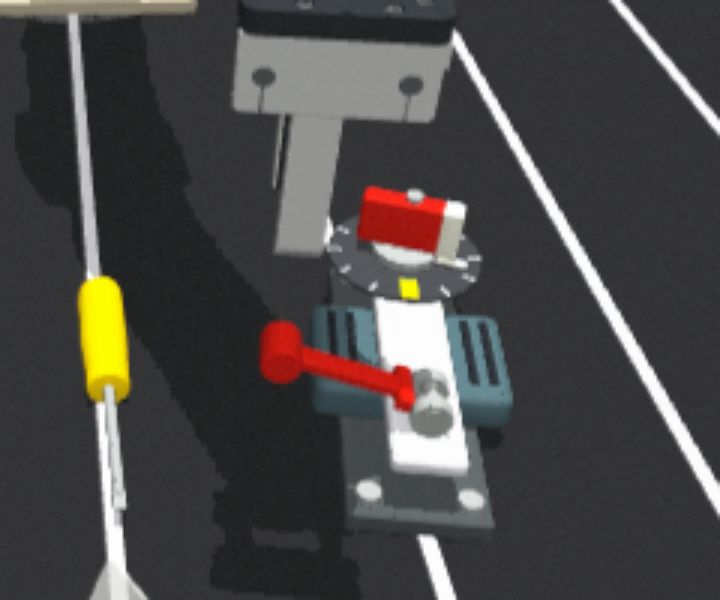

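The wrist picture has the barrel at (321,209) against a predicted (322,208), so the pose is good. I'll go down and grip the barrel by its end faces.

apply_moves:
  deltas:
    - [2,-1,25,0,0,0]
    - [2,-1,50,0,0,0]
    - [2,-1,70,0,0,0]
    - [2,-1,70,0,0,0]
    - [2,-1,70,0,0,0]

```text
time: 3.32
ee_pos: [0.6238, 0.0787, 0.0831]
tcp_rot: [0.002, 0.757, 0.653, 0.001]
force: [-0.2, -0.6, -0.0]
grip_width: 0.0466
```

apply_moves:
  deltas:
    - [0,0,0,0,0,0]
    - [0,0,0,0,0,0]
    - [0,0,0,0,0,0]
    - [0,0,0,0,0,0]
  hand: 1
  force: 15

```text
time: 3.82
ee_pos: [0.6221, 0.0787, 0.0829]
tcp_rot: [0.001, 0.757, 0.653, 0.0]
force: [-4.7, 0.6, 3.0]
grip_width: 0.0217
```

Run:
```python
from h import *
delta(cl(65,-72.4,79.4),1.426)
for v in np.linspace(0,2.3,11):
    a=v+.262;print(round(v,2),np.round([-75*np.cos(a)+72.4,0,-(75*np.sin(a)-19.4)],0))
d=ctrl.get_image("scene");cv2.imwrite("pics/s2.png",cv2.resize(d["image"][100:300,300:540,::-1],None,fx=3,fy=3))
```

```text
delta [0.4 0.8 3.5] [ 0.001  0.001 -0.003] q [ 0.01  0.75 -0.3   1.68  0.3   0.75 -0.58] F [-4.7  0.6  3. ] 3.825
0.0 [-0.  0. -0.]
0.23 [  6.   0. -16.]
0.46 [ 16.   0. -30.]
0.69 [ 29.   0. -42.]
0.92 [ 44.   0. -50.]
1.15 [ 61.   0. -55.]
1.38 [ 78.   0. -55.]
1.61 [ 95.   0. -52.]
1.84 [110.   0. -45.]
2.07 [124.   0. -35.]
2.3 [135.   0. -22.]
```

View pics/s2.png

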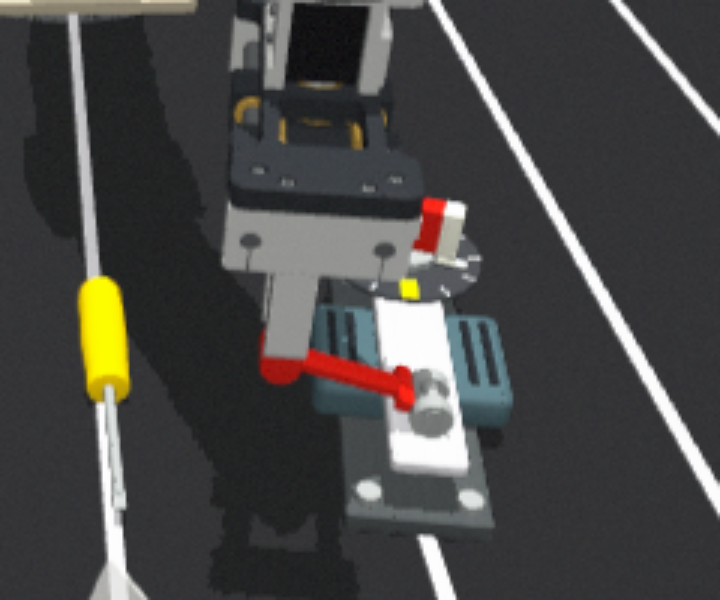

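The scene view shows the fingers around the barrel at crop position (285,350), and the opening of 22 mm fits. Now I'll drive the barrel along its arc.

apply_moves:
  deltas:
    - [3,0,-8,0,0,0]
    - [6,0,-16,0,0,0]
    - [11,0,-23,0,0,0]
    - [16,0,-30,0,0,0]
    - [22,0,-36,0,0,0]
    - [29,0,-42,0,0,0]
    - [36,0,-46,0,0,0]
    - [44,0,-50,0,0,0]
    - [52,0,-53,0,0,0]
    - [61,0,-55,0,0,0]
    - [61,0,-55,0,0,0]

```text
time: 5.25
ee_pos: [0.631, 0.1405, 0.1379]
tcp_rot: [0.001, 0.757, 0.654, 0.0]
force: [-0.6, -1.1, 0.3]
grip_width: 0.0003
```

Run:
```python
from h import *
for v in (1.15,1.38,1.61,1.84,2.07,2.3):
    a=v+.262;delta(cl(65,-75*np.cos(a),63.5+75*np.sin(a)),1.426)
d=ctrl.get_image("scene");cv2.imwrite("pics/s3.png",cv2.resize(d["image"][100:300,300:540,::-1],None,fx=3,fy=3))
```

```text
delta [-1.5  0.8  0.4] [ 0.001  0.    -0.002] q [-0.07  0.71 -0.32  1.58  0.27  0.89 -0.64] F [-0.6 -1.1  0.3] 5.25
delta [15.7  0.8 -0.4] [ 0.001  0.    -0.002] q [-0.07  0.71 -0.32  1.58  0.27  0.89 -0.64] F [-0.6 -1.1  0.3] 5.25
delta [32.6  0.8  2.8] [ 0.001  0.    -0.002] q [-0.07  0.71 -0.32  1.58  0.27  0.89 -0.64] F [-0.6 -1.1  0.3] 5.25
delta [48.4  0.7  9.8] [ 0.001  0.    -0.002] q [-0.07  0.71 -0.32  1.58  0.27  0.89 -0.64] F [-0.6 -1.1  0.3] 5.25
delta [62.1  0.7 20.1] [ 0.001  0.    -0.002] q [-0.07  0.71 -0.32  1.58  0.27  0.89 -0.64] F [-0.6 -1.1  0.3] 5.25
delta [73.1  0.7 33.3] [ 0.001  0.    -0.002] q [-0.07  0.71 -0.32  1.58  0.27  0.89 -0.64] F [-0.6 -1.1  0.3] 5.25
```

View pics/s3.png

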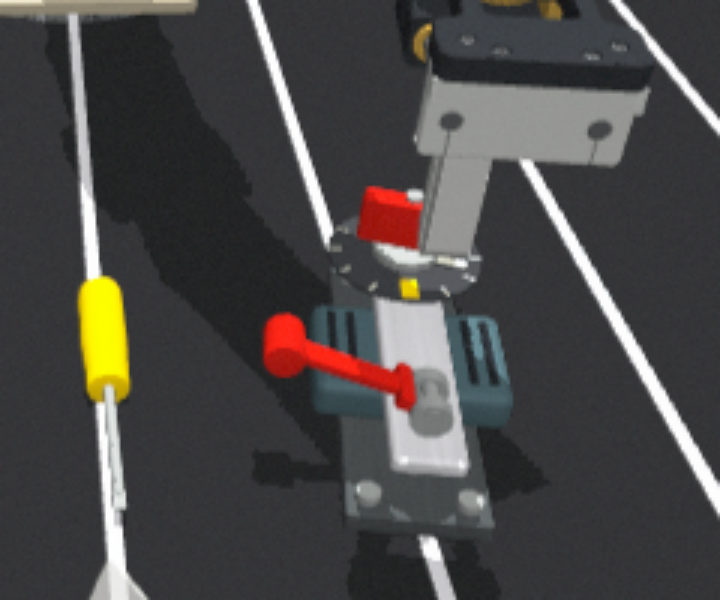

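The grip slipped: the lever is still closed, with its barrel at crop position (285,345). I'll check the finger geometry before trying again.

Run:
```python
from h import *
d=ctrl.get_image("scene")
c=lambda p:np.round((proj(d,p)-[300,100])*3)
print("barrel",c(cl(65,-72.4,79.4)), "near face",c(cl(77,-72.4,79.4)))
for x in(77,85,90):
  for y in (-80.4,-64.4): print(x,y,"z64",c(cl(x,y,64)))
s=ctrl.read_state();p=s["ee_pos"]
print("now tip",c(p-[0,0,.019]),c(p+[.013,.008,-.019]),c(p+[.013,-.008,-.019]))
d2=ctrl.get_image("wrist");cv2.imwrite("pics/w2.png",d2["image"][:,:,::-1]); print(proj(d2,cl(65,-72.4,79.4)))
```

```text
barrel [279. 353.] near face [279. 370.]
77 -80.4 z64 [259. 393.]
77 -64.4 z64 [293. 395.]
85 -80.4 z64 [259. 404.]
85 -64.4 z64 [293. 407.]
90 -80.4 z64 [259. 412.]
90 -64.4 z64 [294. 414.]
now tip [424. 295.] [450. 313.] [413. 314.]
[323.55766421 286.05162808]
```

View pics/w2.png

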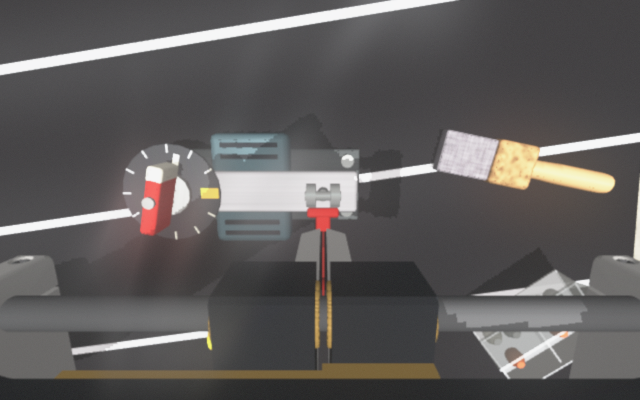

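Run:
```python
from h import *
s=ctrl.read_state();p=s["ee_pos"];print(p,s["grip_width"])
for n in("top","scene","wrist"):
    d=ctrl.get_image(n);W=np.array(d["world_to_cam"]);print(n,"cam",-W[:3,:3].T@W[:3,3],"tip px",proj(d,p-[0,0,.019]),"tcp",proj(d,p), "nut",proj(d,cl(-65,0,49)),"pin",proj(d,cl(65,0,60)))
    im=d["image"]
    if n=="top":
        im=cv2.resize(im[60:260,120:360],None,fx=3,fy=3)
        cv2.imwrite("pics/t4.png",im[:,:,::-1])
    if n=="scene":
        cv2.imwrite("pics/s4.png",cv2.resize(im[50:250,340:580,::-1],None,fx=3,fy=3))
```

```text
[0.63090947 0.13861662 0.13762385] 0.0006812006674192183
top cam [ 0.4160238  -0.02253489  0.82787967] tip px [222.11135111 114.21229229] tcp [219.40997396 110.41605607] nut [208.48367591 201.20371632] pin [222.45046884 123.23218629]
scene cam [ 1.09045318 -0.03809925  0.48452614] tip px [441.12727668 198.4999857 ] tcp [443.58786195 187.16609347] nut [433.69357776 184.1508643 ] pin [442.90211904 231.78404995]
wrist cam [0.64086503 0.20457292 0.32238717] tip px [322.42164074 230.49182481] tcp [322.40257164 240.34189631] nut [171.88404253 192.0562364 ] pin [323.20797701 194.24563956]
```

View pics/t4.png

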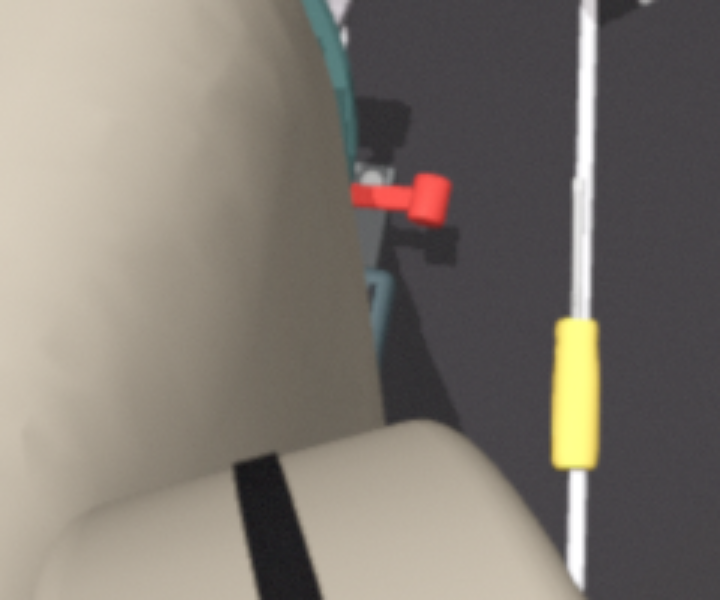

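View pics/s4.png

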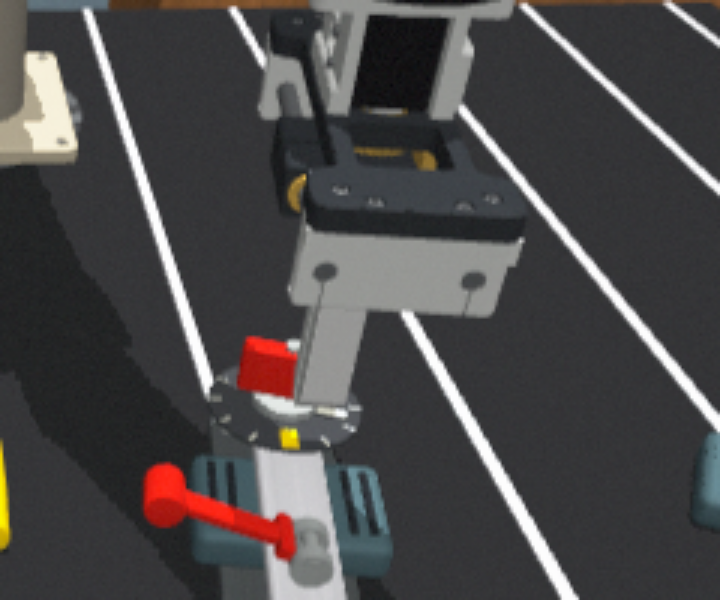

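Run:
```python
from h import *
S=ctrl.get_image("scene");W=ctrl.get_image("wrist")
def tri(a,b):
    P=[]
    for d in(S,W):
        K=np.array([[d["fx"],0,d["cx"]],[0,d["fy"],d["cy"]],[0,0,1]]);P.append(K@np.array(d["world_to_cam"])[:3])
    X=cv2.triangulatePoints(P[0],P[1],np.array(a,float),np.array(b,float)).ravel();X=X[:3]/X[3]
    return X,proj(S,X)-a,proj(W,X)-b
p=ctrl.read_state()["ee_pos"]
for a,b in(((456.6,185.6),(345,232)),((439,184),(345,232))):
    X,e,f=tri(a,b);print(X,e,f,"rel ee",X-p)
cv2.imwrite("pics/w3.png",cv2.resize(W["image"][200:400,220:420,::-1],None,fx=3,fy=3,interpolation=cv2.INTER_CUBIC))
```

```text
[0.64573353 0.14826912 0.15159007] [-0.61966736 -0.39420902] [ 1.31786985 -2.91972676] rel ee [0.01473571 0.00953567 0.01381063]
[0.63939816 0.13433648 0.14529678] [3.97563302 2.39435794] [-7.1293452  17.90182656] rel ee [ 0.00840034 -0.00439697  0.00751734]
```

View pics/w3.png

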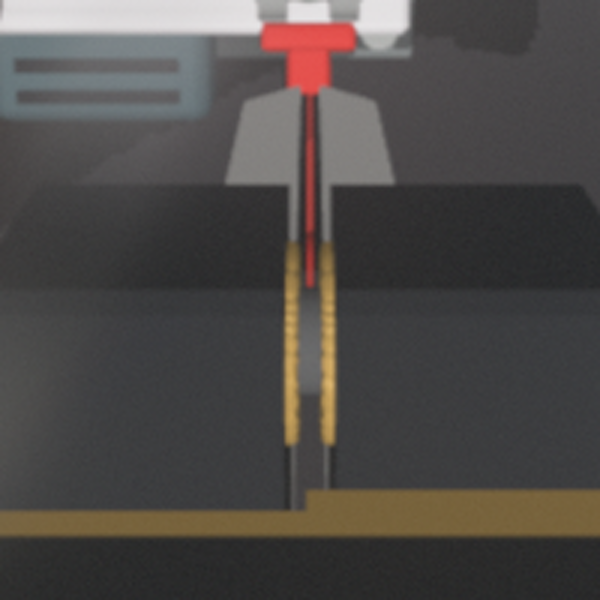

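Triangulating the fingertip corner puts it higher than expected, so the first grip closed over the top of the barrel. I'll re-approach about 20 mm lower, where there's free space.

Run:
```python
from h import *
delta(cl(65,-72,137),1.426);delta(cl(65,-72,62),1.426)
```

```text
delta [-59.9   0.8   0.8] [ 0.001  0.001 -0.004] q [-0.07  0.71 -0.32  1.59  0.27  0.89 -0.64] F [ 0.3 -0.3  0.3] 5.65
delta [-59.8   0.7  75.8] [ 0.001  0.001 -0.004] q [-0.07  0.71 -0.32  1.59  0.27  0.89 -0.64] F [ 0.3 -0.3  0.3] 5.65
```

apply_moves:
  deltas:
    - [-20,1,0,0,0,0]
    - [-40,1,0,0,0,0]
    - [-60,1,0,0,0,0]
    - [-60,1,0,0,0,0]
    - [-60,1,25,0,0,0]
    - [-60,1,50,0,0,0]
    - [-60,1,75,0,0,0]
    - [-60,1,75,0,0,0]
    - [-60,1,75,0,0,0]
  hand: 0

```text
time: 6.78
ee_pos: [0.6239, 0.0798, 0.0637]
tcp_rot: [0.001, 0.757, 0.653, 0.001]
force: [-0.6, 0.1, 0.9]
grip_width: 0.047
```

Run:
```python
from h import *
delta(cl(65,-72,62),1.426)
d=ctrl.get_image("scene");cv2.imwrite("pics/s5.png",cv2.resize(d["image"][100:300,300:540,::-1],None,fx=3,fy=3))
d=ctrl.get_image("wrist");cv2.imwrite("pics/w5.png",d["image"][:,:,::-1])
```

```text
delta [-0.6 -0.9  1.7] [ 0.002  0.    -0.003] q [ 0.    0.78 -0.29  1.69  0.31  0.72 -0.59] F [-0.6  0.1  0.9] 6.775
```

View pics/s5.png

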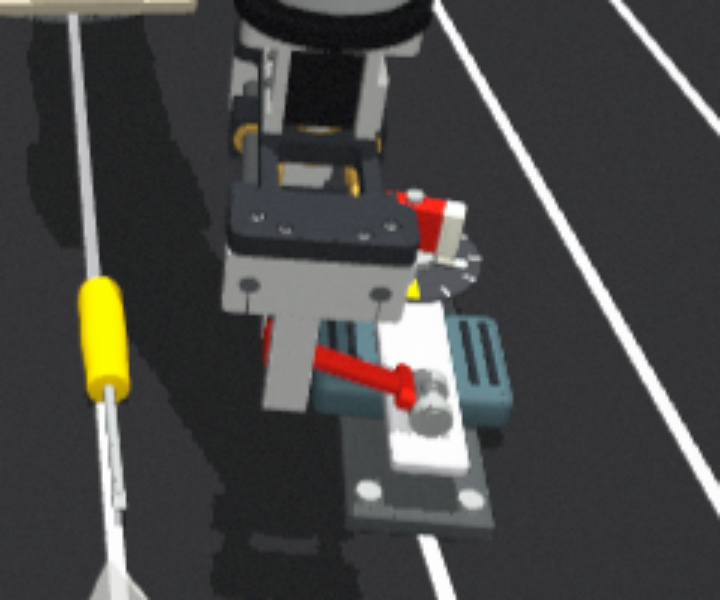

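View pics/w5.png

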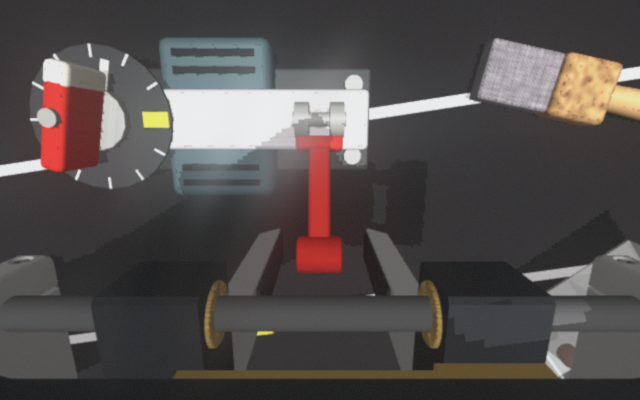

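The fingers now straddle the barrel: in the scene crop the tips reach row 408 and the barrel is behind them at about (282,350). In the wrist view the barrel is centred at (319,254).

apply_moves:
  deltas:
    - [-2,-1,0,0,0,0]
    - [-2,-1,0,0,0,0]
    - [-2,-1,0,0,0,0]
    - [-2,-1,0,0,0,0]
    - [-2,-1,0,0,0,0]
    - [-2,-1,0,0,0,0]
    - [-2,-1,0,0,0,0]
    - [-2,-1,0,0,0,0]
  hand: 1
  force: 30

```text
time: 7.88
ee_pos: [0.6218, 0.0776, 0.064]
tcp_rot: [0.001, 0.758, 0.653, 0.0]
force: [-5.2, -1.3, 5.2]
grip_width: 0.024
```

The opening is exactly 24.0 mm, so the barrel is gripped. I'll start the arc.

apply_moves:
  deltas:
    - [2,0,-5,0,0,0]
    - [4,0,-10,0,0,0]
    - [6,0,-16,0,0,0]
    - [11,0,-23,0,0,0]
    - [16,0,-30,0,0,0]
    - [22,0,-36,0,0,0]
    - [29,0,-42,0,0,0]
    - [36,0,-46,0,0,0]
    - [44,0,-50,0,0,0]
    - [52,0,-53,0,0,0]
    - [61,0,-55,0,0,0]

```text
time: 9.25
ee_pos: [0.6306, 0.1369, 0.1196]
tcp_rot: [0.001, 0.758, 0.652, -0.001]
force: [-2.6, -5.4, -4.0]
grip_width: 0.0236
```

Run:
```python
from h import *
for v in (1.15,1.38,1.61,1.84,2.07,2.3):
    a=v+.262;delta(cl(65,-75*np.cos(a)-2,44.5+75*np.sin(a)),1.426)
d=ctrl.get_image("scene");cv2.imwrite("pics/s6.png",cv2.resize(d["image"][100:300,300:540,::-1],None,fx=3,fy=3))
```

```text
delta [0.2 0.7 1. ] [ 0.001  0.003 -0.004] q [-0.08  0.73 -0.31  1.6   0.28  0.86 -0.64] F [-2.6 -5.4 -4. ] 9.25
delta [17.3  0.7  0.2] [ 0.001  0.003 -0.004] q [-0.08  0.73 -0.31  1.6   0.28  0.86 -0.64] F [-2.6 -5.4 -4. ] 9.25
delta [34.3  0.6  3.3] [ 0.001  0.003 -0.004] q [-0.08  0.73 -0.31  1.6   0.28  0.86 -0.64] F [-2.6 -5.4 -4. ] 9.25
delta [50.   0.5 10.2] [ 0.001  0.003 -0.004] q [-0.08  0.73 -0.31  1.6   0.28  0.86 -0.64] F [-2.6 -5.4 -4. ] 9.25
delta [63.8  0.5 20.5] [ 0.001  0.003 -0.004] q [-0.08  0.73 -0.31  1.6   0.28  0.86 -0.64] F [-2.6 -5.4 -4. ] 9.25
delta [74.9  0.4 33.7] [ 0.001  0.003 -0.004] q [-0.08  0.73 -0.31  1.6   0.28  0.86 -0.64] F [-2.6 -5.4 -4. ] 9.25
```

View pics/s6.png

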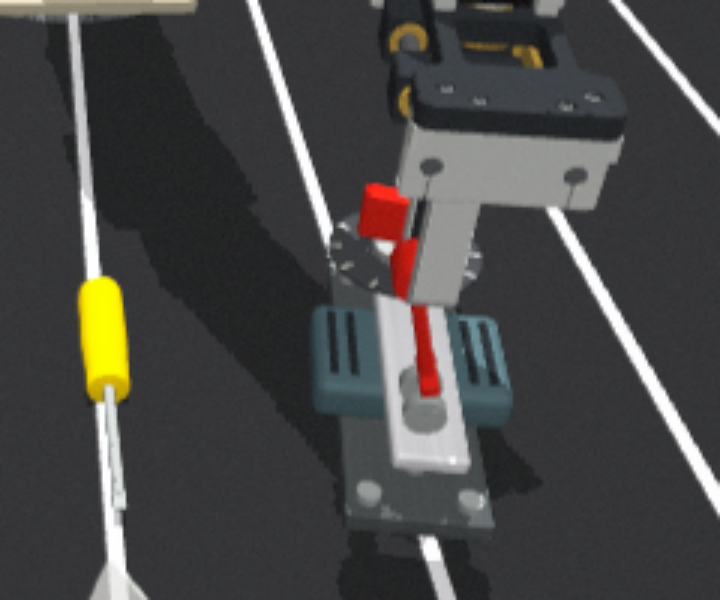

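The lever is nearly upright in the grip, with its arm at crop position (425,350). I'll continue over to the open side.

apply_moves:
  deltas:
    - [9,0,0,0,0,0]
    - [17,0,0,0,0,0]
    - [26,0,2,0,0,0]
    - [34,0,3,0,0,0]
    - [42,0,7,0,0,0]
    - [50,0,10,0,0,0]
    - [57,0,15,0,0,0]
    - [64,0,20,0,0,0]
    - [70,0,27,0,0,0]
    - [73,0,31,0,0,0]
    - [73,0,31,0,0,0]

```text
time: 10.68
ee_pos: [0.6428, 0.2174, 0.0912]
tcp_rot: [-0.001, 0.757, 0.654, 0.004]
force: [-2.5, 6.1, 3.5]
grip_width: 0.0222
```

Run:
```python
from h import *
for v in (2.07,2.3):
    a=v+.262;delta(cl(65,-75*np.cos(a)-2,44.5+75*np.sin(a)),1.426)
d=ctrl.get_image("scene");cv2.imwrite("pics/s7.png",cv2.resize(d["image"][100:300,300:540,::-1],None,fx=3,fy=3))
```

```text
delta [-17.7   0.3  -7.8] [ 0.005 -0.007 -0.   ] q [-0.2   0.8  -0.3   1.53  0.28  0.85 -0.74] F [-2.5  6.1  3.5] 10.675
delta [-6.8  0.3  5.5] [ 0.005 -0.007 -0.   ] q [-0.2   0.8  -0.3   1.53  0.28  0.85 -0.74] F [-2.5  6.1  3.5] 10.675
```

View pics/s7.png

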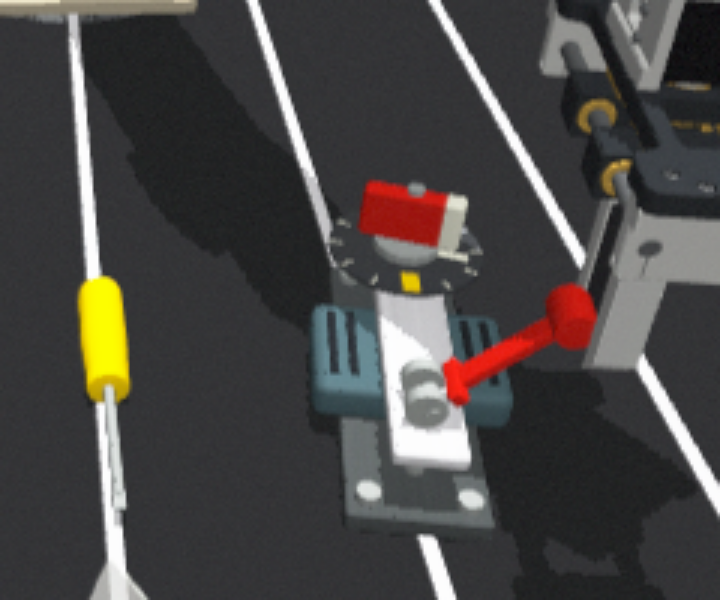

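The lever is on the open side with its barrel at crop position (572,316), and it slid out of the pads near the end. I'll estimate its angle.

Run:
```python
from h import *
d=ctrl.get_image("scene")
for v in(1.6,1.7,1.8,1.9,2,2.1,2.2,2.3):
    a=v+.262;print(v,np.round((proj(d,cl(65,-75*np.cos(a),60+75*np.sin(a)))-[300,100])*3,0))
```

```text
1.6 [507. 278.]
1.7 [522. 284.]
1.8 [537. 291.]
1.9 [550. 299.]
2 [561. 308.]
2.1 [571. 317.]
2.2 [580. 328.]
2.3 [587. 339.]
```

The lever is at about 2.1 rad, so step 1 is met. Next I'll release, lift and move over to the nut.

apply_moves:
  deltas:
    - [0,0,0,0,0,0]
    - [0,0,0,0,0,0]
    - [0,0,0,0,0,0]
    - [0,0,-30,0,0,0]
    - [0,0,-60,0,0,0]
    - [0,0,-80,0,0,0]
    - [0,0,-80,0,0,0]
  hand: 0

```text
time: 11.65
ee_pos: [0.6437, 0.2169, 0.1728]
tcp_rot: [0.0, 0.757, 0.654, 0.006]
force: [0.1, -0.1, -0.0]
grip_width: 0.0472
```

Run:
```python
from h import *
print(cl(-65,0,0));delta(cl(-65,0,150),1.224)
d=ctrl.get_image("scene");cv2.imwrite("pics/s8.png",cv2.resize(d["image"][100:300,300:540,::-1],None,fx=3,fy=3))
```

```text
[0.50468212 0.16939201 0.        ]
delta [ -67.5 -130.8   21.1] [ 0.007 -0.01   0.201] q [-0.18  0.71 -0.32  1.46  0.24  1.   -0.71] F [ 0.1 -0.1 -0. ] 11.65
```

View pics/s8.png

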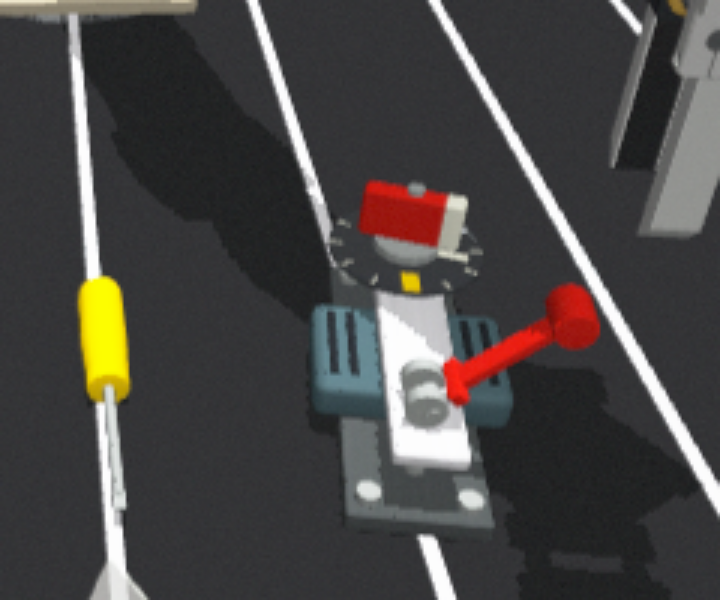

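apply_moves:
  deltas:
    - [-17,-33,5,0,0,0.05]
    - [-34,-65,10,0,0,0.1]
    - [-51,-98,15,0,-0.005,0.15]
    - [-68,-131,21,0.007,-0.01,0.2]
    - [-68,-131,21,0.007,-0.01,0.2]
    - [-68,-131,21,0.007,-0.01,0.2]

```text
time: 12.45
ee_pos: [0.504, 0.1686, 0.1486]
tcp_rot: [-0.0, 0.818, 0.575, -0.001]
force: [0.1, -0.2, 0.0]
grip_width: 0.047
```

Run:
```python
from h import *
delta(cl(-65,0,74),1.224)
d=ctrl.get_image("wrist");cv2.imwrite("pics/w9.png",d["image"][:,:,::-1]);print(proj(d,cl(-65,0,90)),proj(d,cl(-65,0,54)))
d=ctrl.get_image("top");cv2.imwrite("pics/t9.png",cv2.resize(d["image"][60:260,120:360,::-1],None,fx=3,fy=3))
```

```text
delta [ 1.1  0.5 74.6] [-0.002  0.002  0.001] q [-0.19  0.54 -0.27  1.9   0.21  0.74 -0.93] F [ 0.1 -0.2  0. ] 12.45
[323.25562858 213.49402835] [323.2916708  202.86121301]
```

View pics/w9.png

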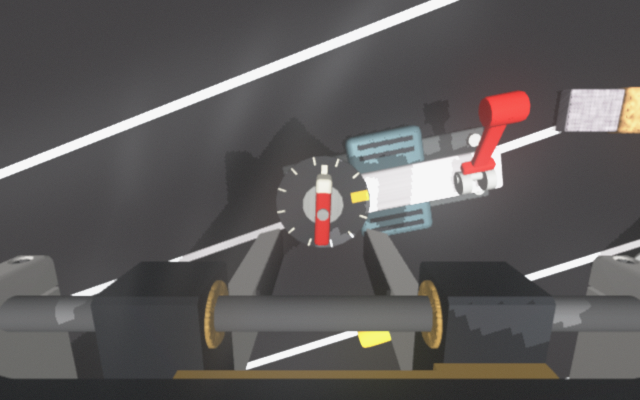

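The wing bar is centred at (323,213) and lined up with the tool's x axis. I'll go down and grip it.

apply_moves:
  deltas:
    - [1,0,25,0,0,0]
    - [1,0,50,0,0,0]
    - [1,0,74,0,0,0]
    - [1,0,74,0,0,0]
    - [1,0,74,0,0,0]

```text
time: 13.18
ee_pos: [0.5055, 0.1702, 0.0753]
tcp_rot: [-0.0, 0.818, 0.575, -0.0]
force: [0.8, 0.0, 0.4]
grip_width: 0.0468
```

apply_moves:
  deltas:
    - [0,0,0,0,0,0]
    - [0,0,0,0,0,0]
    - [0,0,0,0,0,0]
    - [0,0,0,0,0,0]
    - [0,0,0,0,0,0]
    - [0,0,0,0,0,0]
    - [0,0,0,0,0,0]
    - [0,0,0,0,0,0]
  hand: 1
  force: 30

```text
time: 14.18
ee_pos: [0.5044, 0.1706, 0.0755]
tcp_rot: [-0.001, 0.818, 0.575, -0.001]
force: [-4.5, 1.0, 5.4]
grip_width: 0.0115
```

Run:
```python
from h import *
delta(cl(-65,0,74),1.224);delta(cl(-65,0,74),-.145)
```

```text
delta [-1.   0.7  1.5] [-0.002  0.001  0.001] q [-0.22  0.65 -0.23  1.95  0.26  0.57 -0.98] F [-4.5  1.   5.4] 14.175
delta [-1.   0.7  1.5] [-1.00e-03  2.00e-03  1.37e+00] q [-0.22  0.65 -0.23  1.95  0.26  0.57 -0.98] F [-4.5  1.   5.4] 14.175
```

apply_moves:
  deltas:
    - [0,0,0,0,0,0.12]
    - [0,0,0,0,0,0.24]
    - [0,0,0,0,0,0.36]
    - [0,0,0,0,0,0.48]
    - [0,0,0,0,0,0.6]
    - [0,0,0,0,0,0.72]
    - [0,0,0,0,0,0.84]
    - [0,0,0,0,0,0.96]
    - [0,0,0,0,0,1.08]
    - [0,0,0,0,0,1.2]
    - [0,0,0,0,0,1.3]
    - [0,0,0,0,0,1.37]

```text
time: 15.68
ee_pos: [0.505, 0.1695, 0.0755]
tcp_rot: [0.001, 0.997, -0.074, -0.001]
force: [-0.1, -2.5, 0.6]
grip_width: 0.0122
```

Run:
```python
from h import *
delta(cl(-65,0,74),-.145)
d=ctrl.get_image("wrist");cv2.imwrite("pics/w10.png",d["image"][:,:,::-1])
d=ctrl.get_image("scene");cv2.imwrite("pics/s10.png",cv2.resize(d["image"][100:300,300:540,::-1],None,fx=3,fy=3))
```

```text
delta [-0.3  0.1  1.5] [ 0.002  0.001 -0.002] q [-0.48  0.65  0.15  1.96 -0.17  0.55 -1.93] F [-0.1 -2.5  0.6] 15.675
```

View pics/w10.png

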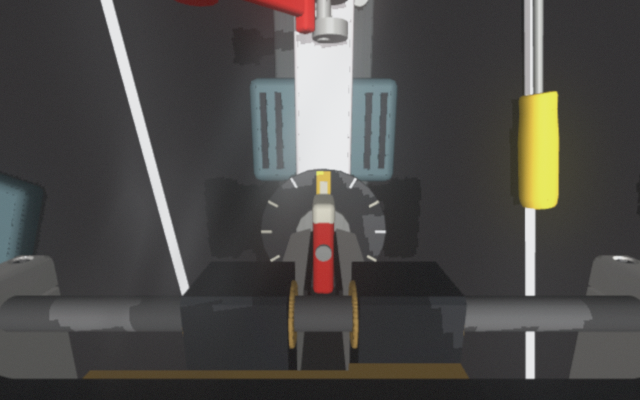

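View pics/s10.png

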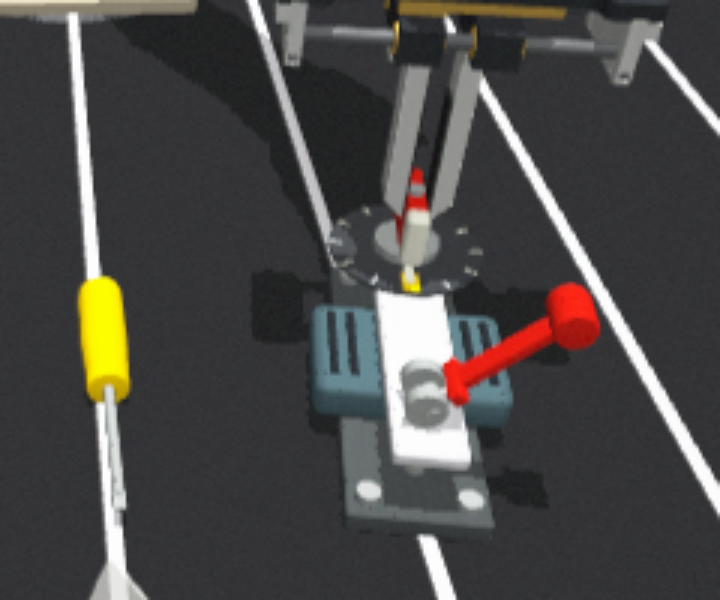

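The white tip at wrist (323,208) is in line with the yellow mark at (323,182), and the lever is still open. I'll release and lift.

apply_moves:
  deltas:
    - [0,0,0,0,0,0]
    - [0,0,0,0,0,0]
    - [0,0,0,0,0,0]
    - [0,0,-30,0,0,0]
    - [0,0,-60,0,0,0]
    - [0,0,-90,0,0,0]
    - [0,0,-90,0,0,0]
  hand: 0

```text
time: 16.65
ee_pos: [0.5067, 0.1703, 0.1675]
tcp_rot: [-0.0, 0.997, -0.072, 0.002]
force: [-0.3, 0.1, 0.3]
grip_width: 0.0467
```

Run:
```python
from h import *
delta(cl(65,51,165),1.426)
d=ctrl.get_image("wrist");cv2.imwrite("pics/w11.png",d["image"][:,:,::-1])
```

```text
delta [128.1 -49.8   2.9] [ 0.002 -0.003 -1.571] q [-0.51  0.51  0.19  1.88 -0.14  0.76 -1.96] F [-0.3  0.1  0.3] 16.65
```

View pics/w11.png

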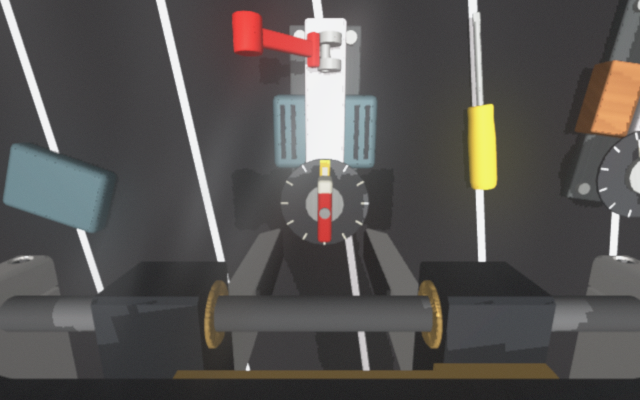

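The wing stays aimed at the mark after release, and the barrel shows at (246,33). Now back to the barrel.

apply_moves:
  deltas:
    - [13,-5,0,0,0,-0.15]
    - [26,-10,0,0,0,-0.3]
    - [39,-15,0,0,0,-0.45]
    - [52,-20,0,0,0,-0.6]
    - [65,-25,0,0,0,-0.75]
    - [78,-30,0,0,0,-0.9]
    - [91,-35,0,0,0,-1.05]
    - [104,-40,0,0,0,-1.2]
    - [117,-45,0,0,0,-1.35]
    - [128,-50,3,0,0,-1.5]
    - [128,-50,3,0,0,-1.571]
    - [128,-50,3,0,0,-1.571]

```text
time: 18.2
ee_pos: [0.6384, 0.2007, 0.1611]
tcp_rot: [-0.001, 0.756, 0.654, -0.001]
force: [0.3, 0.2, -0.4]
grip_width: 0.047
```

Run:
```python
from h import *
delta(cl(65,51,97),1.426)
d=ctrl.get_image("wrist");cv2.imwrite("pics/w12.png",d["image"][:,:,::-1])
for v in(1.9,2,2.1,2.2):
    a=v+.262;print(v,proj(d,cl(65,-75*np.cos(a),60+75*np.sin(a))))
```

```text
delta [ 0.7  2.4 64.1] [-0.003  0.001 -0.   ] q [-0.21  0.71 -0.25  1.49  0.19  0.97 -0.65] F [ 0.3  0.2 -0.4] 18.2
1.9 [325.73063501 233.38376425]
2 [325.71912315 223.63549577]
2.1 [325.70182305 214.54271395]
2.2 [325.67929762 206.23760372]
```

View pics/w12.png

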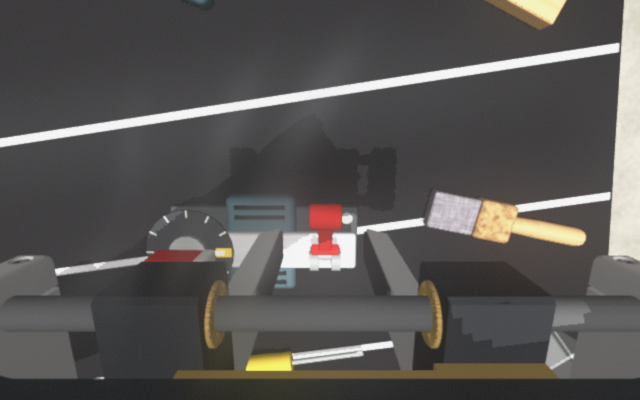

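The barrel is at (325,216), which matches 2.1 rad. I'll go down and grip it.

apply_moves:
  deltas:
    - [1,2,22,0,0,0]
    - [1,2,44,0,0,0]
    - [1,2,66,0,0,0]
    - [1,2,66,0,0,0]
    - [1,2,66,0,0,0]

```text
time: 18.88
ee_pos: [0.6409, 0.2017, 0.0961]
tcp_rot: [-0.0, 0.757, 0.654, -0.001]
force: [-0.0, 0.3, 1.4]
grip_width: 0.0473
```

apply_moves:
  deltas:
    - [0,0,0,0,0,0]
    - [0,0,0,0,0,0]
    - [0,0,0,0,0,0]
    - [0,0,0,0,0,0]
    - [0,0,0,0,0,0]
    - [0,0,0,0,0,0]
    - [0,0,0,0,0,0]
    - [0,0,0,0,0,0]
  hand: 1
  force: 40

```text
time: 19.88
ee_pos: [0.6403, 0.2022, 0.0966]
tcp_rot: [-0.001, 0.757, 0.654, -0.001]
force: [-3.1, 0.2, 6.0]
grip_width: 0.0236
```

Run:
```python
from h import *
for v in (2.1,1.9,1.7,1.5,1.3,1.1):
    a=v+.262;delta(cl(65,-75*np.cos(a)-2,44+75*np.sin(a)),1.426)
```

```text
delta [-0.7  0.5 -0.2] [-0.002  0.    -0.001] q [-0.22  0.78 -0.23  1.54  0.22  0.85 -0.67] F [-3.1  0.2  6. ] 19.875
delta [-12.3   0.5  -9.7] [-0.002  0.    -0.001] q [-0.22  0.78 -0.23  1.54  0.22  0.85 -0.67] F [-3.1  0.2  6. ] 19.875
delta [-25.5   0.5 -16.8] [-0.002  0.    -0.001] q [-0.22  0.78 -0.23  1.54  0.22  0.85 -0.67] F [-3.1  0.2  6. ] 19.875
delta [-39.8   0.5 -21.1] [-0.002  0.    -0.001] q [-0.22  0.78 -0.23  1.54  0.22  0.85 -0.67] F [-3.1  0.2  6. ] 19.875
delta [-54.7   0.5 -22.4] [-0.002  0.    -0.001] q [-0.22  0.78 -0.23  1.54  0.22  0.85 -0.67] F [-3.1  0.2  6. ] 19.875
delta [-69.6   0.5 -20.8] [-0.002  0.    -0.001] q [-0.22  0.78 -0.23  1.54  0.22  0.85 -0.67] F [-3.1  0.2  6. ] 19.875
```

apply_moves:
  deltas:
    - [-6,0,-5,0,0,0]
    - [-12,0,-10,0,0,0]
    - [-18,0,-13,0,0,0]
    - [-25,0,-17,0,0,0]
    - [-32,0,-19,0,0,0]
    - [-40,0,-21,0,0,0]
    - [-47,0,-22,0,0,0]
    - [-55,0,-22,0,0,0]
    - [-62,0,-22,0,0,0]
    - [-70,0,-21,0,0,0]
    - [-70,0,-21,0,0,0]

```text
time: 21.25
ee_pos: [0.63, 0.1333, 0.1189]
tcp_rot: [-0.001, 0.757, 0.654, -0.0]
force: [-1.9, 4.1, -2.5]
grip_width: 0.0233
```

Run:
```python
from h import *
for v in (1.1,.9,.7,.5,.3,.15,0):
    a=v+.262;delta(cl(65,-75*np.cos(a)-2,44+75*np.sin(a)),1.426)
d=ctrl.get_image("scene");cv2.imwrite("pics/s13.png",cv2.resize(d["image"][100:300,300:540,::-1],None,fx=3,fy=3))
```

```text
delta [0.1 0.8 1.6] [-0.002 -0.001 -0.001] q [-0.11  0.72 -0.24  1.61  0.21  0.84 -0.58] F [-1.9  4.1 -2.5] 21.25
delta [-14.2   0.8   6.1] [-0.002 -0.001 -0.001] q [-0.11  0.72 -0.24  1.61  0.21  0.84 -0.58] F [-1.9  4.1 -2.5] 21.25
delta [-27.3   0.8  13.4] [-0.002 -0.001 -0.001] q [-0.11  0.72 -0.24  1.61  0.21  0.84 -0.58] F [-1.9  4.1 -2.5] 21.25
delta [-38.6   0.8  23.1] [-0.002 -0.001 -0.001] q [-0.11  0.72 -0.24  1.61  0.21  0.84 -0.58] F [-1.9  4.1 -2.5] 21.25
delta [-47.9   0.9  34.9] [-0.002 -0.001 -0.001] q [-0.11  0.72 -0.24  1.61  0.21  0.84 -0.58] F [-1.9  4.1 -2.5] 21.25
delta [-53.1   0.9  44.9] [-0.002 -0.001 -0.001] q [-0.11  0.72 -0.24  1.61  0.21  0.84 -0.58] F [-1.9  4.1 -2.5] 21.25
delta [-56.8   0.9  55.5] [-0.002 -0.001 -0.001] q [-0.11  0.72 -0.24  1.61  0.21  0.84 -0.58] F [-1.9  4.1 -2.5] 21.25
```

View pics/s13.png

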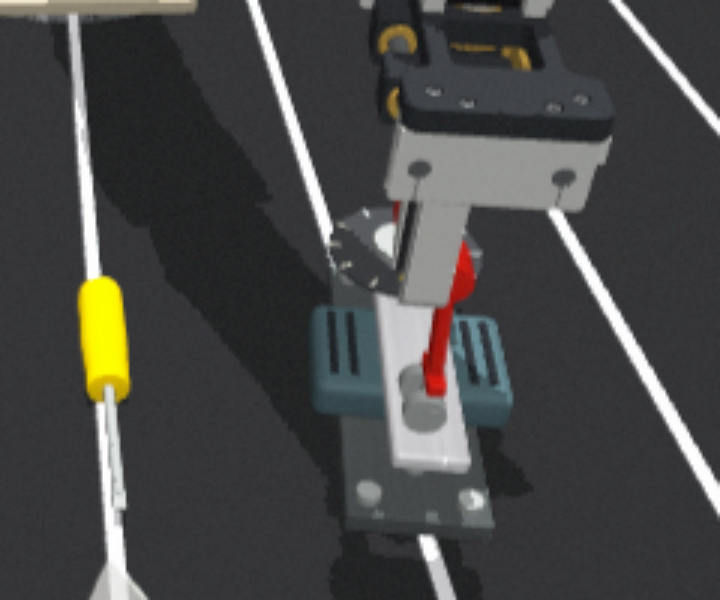

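The barrel at crop position (462,275) lags behind the pads and is sliding out. I'll open, re-centre and grip again.

Run:
```python
from h import *
d=ctrl.get_image("scene");w=ctrl.get_image("wrist")
cv2.imwrite("pics/w13.png",w["image"][:,:,::-1])
for v in(1.1,1.2,1.3,1.4,1.5):
    a=v+.262;P=cl(65,-75*np.cos(a),60+75*np.sin(a));print(v,np.round((proj(d,P)-[300,100])*3,0),proj(w,P).round())
```

```text
1.1 [422. 270.] [324. 246.]
1.2 [439. 269.] [324. 234.]
1.3 [457. 269.] [324. 221.]
1.4 [474. 271.] [324. 207.]
1.5 [491. 274.] [324. 194.]
```

View pics/w13.png

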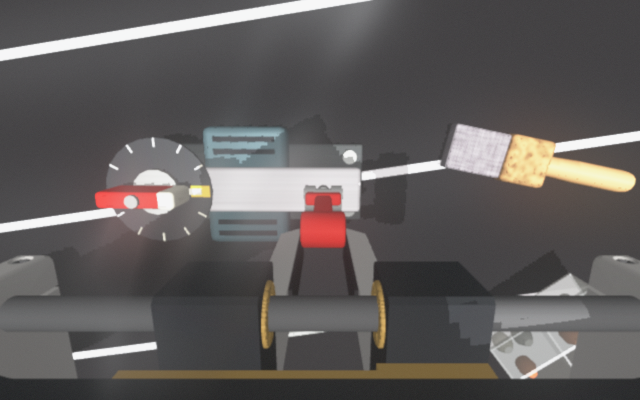

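apply_moves:
  deltas:
    - [0,0,0,0,0,0]
    - [0,0,0,0,0,0]
    - [7,0,3,0,0,0]
    - [14,0,6,0,0,0]
    - [14,0,6,0,0,0]
    - [14,0,6,0,0,0]
  hand: 0

```text
time: 22.15
ee_pos: [0.632, 0.1471, 0.1128]
tcp_rot: [-0.001, 0.757, 0.654, -0.001]
force: [-0.3, -0.6, -0.3]
grip_width: 0.0468
```

apply_moves:
  deltas:
    - [0,0,0,0,0,0]
    - [0,0,0,0,0,0]
    - [0,0,0,0,0,0]
    - [0,0,0,0,0,0]
    - [0,0,0,0,0,0]
    - [0,0,0,0,0,0]
    - [0,0,0,0,0,0]
    - [0,0,0,0,0,0]
  hand: 1
  force: 55

```text
time: 23.15
ee_pos: [0.632, 0.147, 0.1128]
tcp_rot: [-0.001, 0.757, 0.654, -0.001]
force: [-0.8, -1.1, 1.6]
grip_width: 0.0233
```

Run:
```python
from h import *
for v in (1.25,1.1,.9,.7,.5,.3,.15,0):
    a=v+.262;delta(cl(65,-75*np.cos(a)-2,38+75*np.sin(a)),1.426)
d=ctrl.get_image("scene");cv2.imwrite("pics/s14.png",cv2.resize(d["image"][100:300,300:540,::-1],None,fx=3,fy=3))
```

```text
delta [-2.6  0.8 -0.1] [-0.002  0.001 -0.   ] q [-0.13  0.73 -0.24  1.6   0.22  0.84 -0.6 ] F [-0.8 -1.1  1.6] 23.15
delta [-13.8   0.8   1.4] [-0.002  0.001 -0.   ] q [-0.13  0.73 -0.24  1.6   0.22  0.84 -0.6 ] F [-0.8 -1.1  1.6] 23.15
delta [-28.    0.8   6. ] [-0.002  0.001 -0.   ] q [-0.13  0.73 -0.24  1.6   0.22  0.84 -0.6 ] F [-0.8 -1.1  1.6] 23.15
delta [-41.1   0.8  13.3] [-0.002  0.001 -0.   ] q [-0.13  0.73 -0.24  1.6   0.22  0.84 -0.6 ] F [-0.8 -1.1  1.6] 23.15
delta [-52.5   0.8  23. ] [-0.002  0.001 -0.   ] q [-0.13  0.73 -0.24  1.6   0.22  0.84 -0.6 ] F [-0.8 -1.1  1.6] 23.15
delta [-61.7   0.9  34.9] [-0.002  0.001 -0.   ] q [-0.13  0.73 -0.24  1.6   0.22  0.84 -0.6 ] F [-0.8 -1.1  1.6] 23.15
delta [-66.9   0.9  44.8] [-0.002  0.001 -0.   ] q [-0.13  0.73 -0.24  1.6   0.22  0.84 -0.6 ] F [-0.8 -1.1  1.6] 23.15
delta [-70.6   0.9  55.4] [-0.002  0.001 -0.   ] q [-0.13  0.73 -0.24  1.6   0.22  0.84 -0.6 ] F [-0.8 -1.1  1.6] 23.15
```

View pics/s14.png

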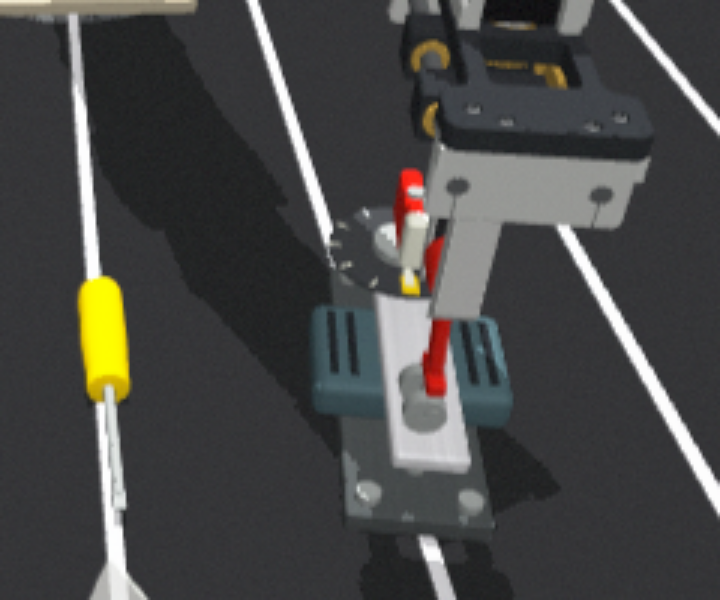

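apply_moves:
  deltas:
    - [-7,0,0,0,0,0]
    - [-14,0,1,0,0,0]
    - [-21,0,3,0,0,0]
    - [-28,0,6,0,0,0]
    - [-35,0,9,0,0,0]
    - [-41,0,13,0,0,0]
    - [-47,0,18,0,0,0]
    - [-52,0,23,0,0,0]
    - [-57,0,29,0,0,0]
    - [-62,0,35,0,0,0]
    - [-67,0,45,0,0,0]
    - [-67,0,45,0,0,0]

```text
time: 24.7
ee_pos: [0.6216, 0.078, 0.068]
tcp_rot: [-0.0, 0.757, 0.653, -0.002]
force: [-2.5, -3.5, 4.4]
grip_width: 0.0231
```

Run:
```python
from h import *
for v in (.15,0):
    a=v+.262;delta(cl(65,-75*np.cos(a)-2,38+75*np.sin(a)),1.426)
d=ctrl.get_image("scene");cv2.imwrite("pics/s15.png",cv2.resize(d["image"][100:300,300:540,::-1],None,fx=3,fy=3))
```

```text
delta [ 2.8  1.  -0.1] [-0.003  0.003 -0.002] q [-0.03  0.76 -0.23  1.69  0.24  0.72 -0.53] F [-2.5 -3.5  4.4] 24.7
delta [-0.8  1.1 10.5] [-0.003  0.003 -0.002] q [-0.03  0.76 -0.23  1.69  0.24  0.72 -0.53] F [-2.5 -3.5  4.4] 24.7
```

View pics/s15.png

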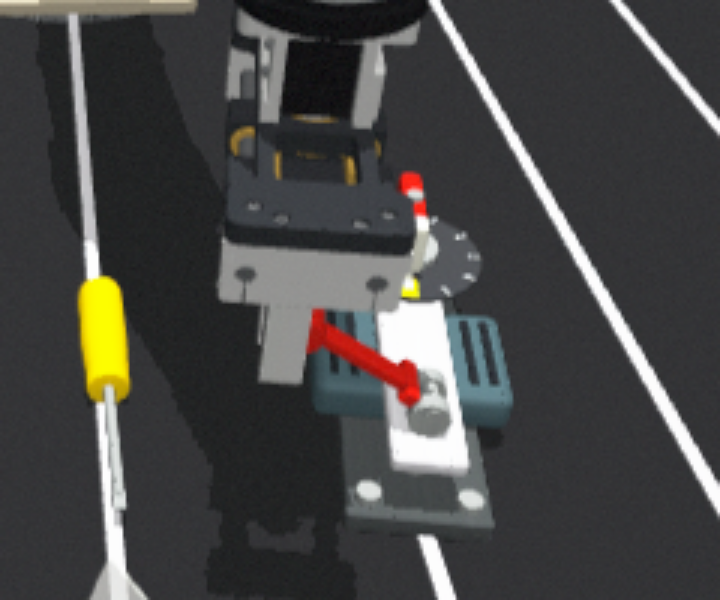

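The lever is most of the way down, at roughly 0.3 rad. I'll release, lift, shut the fingers and press the barrel down from above.

apply_moves:
  deltas:
    - [0,0,0,0,0,0]
    - [0,0,0,0,0,0]
    - [0,0,0,0,0,0]
    - [0,0,-30,0,0,0]
    - [0,0,-60,0,0,0]
    - [0,0,-70,0,0,0]
    - [0,0,-70,0,0,0]
  hand: 0

```text
time: 25.62
ee_pos: [0.6221, 0.0784, 0.1381]
tcp_rot: [0.0, 0.757, 0.653, -0.002]
force: [-0.8, 0.1, -0.2]
grip_width: 0.0472
```

apply_moves:
  deltas:
    - [0,0,0,0,0,0]
    - [0,0,0,0,0,0]
    - [0,0,0,0,0,0]
    - [0,0,0,0,0,0]
    - [0,0,0,0,0,0]
    - [0,0,0,0,0,0]
  hand: 1
  force: 20

```text
time: 26.38
ee_pos: [0.6221, 0.0784, 0.1382]
tcp_rot: [0.0, 0.757, 0.653, -0.002]
force: [-0.1, -0.7, -0.4]
grip_width: 0.0005
```

Run:
```python
from h import *
delta(cl(65,-74,110),1.426)
d=ctrl.get_image("scene");cv2.imwrite("pics/s16.png",cv2.resize(d["image"][100:300,300:540,::-1],None,fx=3,fy=3))
for v in(0,.1,.2,.3,.4,.5):
    a=v+.262;P=cl(65,-75*np.cos(a),60+75*np.sin(a));print(v,np.round((proj(d,P)-[300,100])*3,0))
```

```text
delta [-0.9  0.7 28.2] [-0.002  0.003 -0.002] q [-0.02  0.67 -0.26  1.64  0.21  0.86 -0.51] F [-0.1 -0.7 -0.4] 26.375
0 [279. 353.]
0.1 [285. 341.]
0.2 [293. 331.]
0.3 [303. 320.]
0.4 [314. 311.]
0.5 [326. 302.]
```

View pics/s16.png

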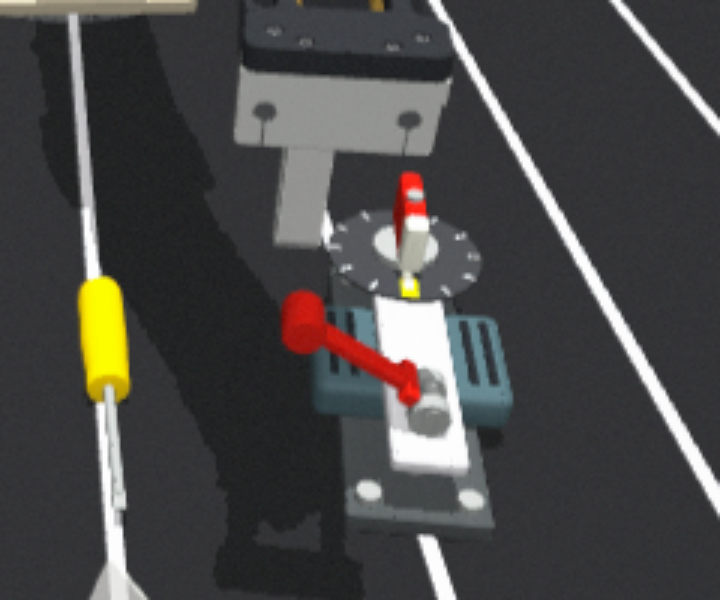

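The barrel at crop position (303,321) puts the lever at about 0.28 rad. I'll press down in increments.

apply_moves:
  deltas:
    - [3,1,5,0,0,0]
    - [3,1,10,0,0,0]
    - [3,1,15,0,0,0]
    - [3,1,20,0,0,0]
    - [3,1,24,0,0,0]
    - [3,1,28,0,0,0]
    - [3,1,32,0,0,0]
    - [3,1,36,0,0,0]
    - [3,1,36,0,0,0]

```text
time: 27.55
ee_pos: [0.6235, 0.0806, 0.1021]
tcp_rot: [0.0, 0.757, 0.653, -0.002]
force: [0.4, -0.7, 0.1]
grip_width: 0.0006
```

Run:
```python
from h import *
delta(cl(65,-72,90),1.426)
d=ctrl.get_image("scene");cv2.imwrite("pics/s17.png",cv2.resize(d["image"][100:300,300:540,::-1],None,fx=3,fy=3))
```

```text
delta [-1.3 -0.4 12.1] [-0.002  0.004 -0.002] q [-0.03  0.72 -0.24  1.66  0.23  0.79 -0.52] F [ 0.4 -0.7  0.1] 27.55
```

View pics/s17.png

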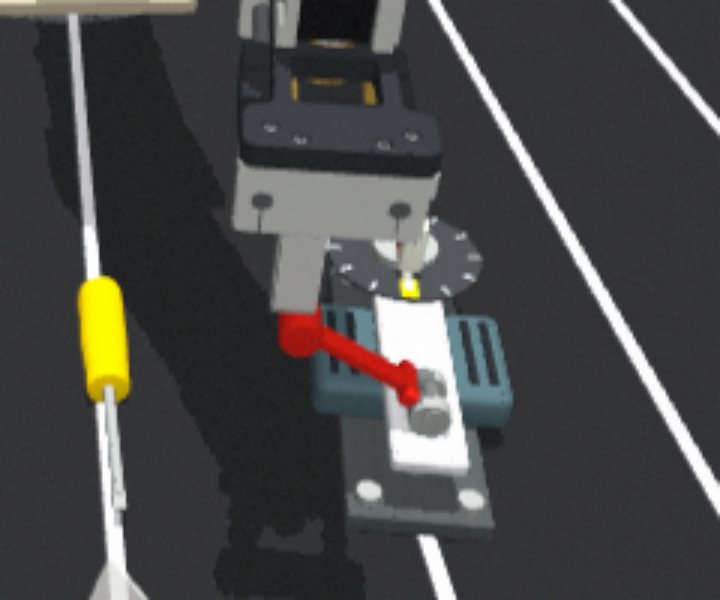

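The fingertip is on the barrel at crop (300,325) and has just started to push it. I'll keep pressing.

apply_moves:
  deltas:
    - [-1,0,3,0,0,0]
    - [-1,0,6,0,0,0]
    - [-1,0,9,0,0,0]
    - [-1,0,12,0,0,0]
    - [-1,0,14,0,0,0]
    - [-1,0,16,0,0,0]
    - [-1,0,18,0,0,0]
    - [-1,0,18,0,0,0]

```text
time: 28.6
ee_pos: [0.6234, 0.0804, 0.0841]
tcp_rot: [0.0, 0.757, 0.653, -0.002]
force: [0.2, -2.5, 4.7]
grip_width: 0.0005
```

Run:
```python
from h import *
delta(cl(65,-72,90),1.426)
d=ctrl.get_image("scene");cv2.imwrite("pics/s18.png",cv2.resize(d["image"][100:300,300:540,::-1],None,fx=3,fy=3))
```

```text
delta [-1.1 -0.3 -5.9] [-0.002  0.003 -0.002] q [-0.03  0.74 -0.24  1.68  0.24  0.75 -0.53] F [ 0.2 -2.5  4.7] 28.6
```

View pics/s18.png

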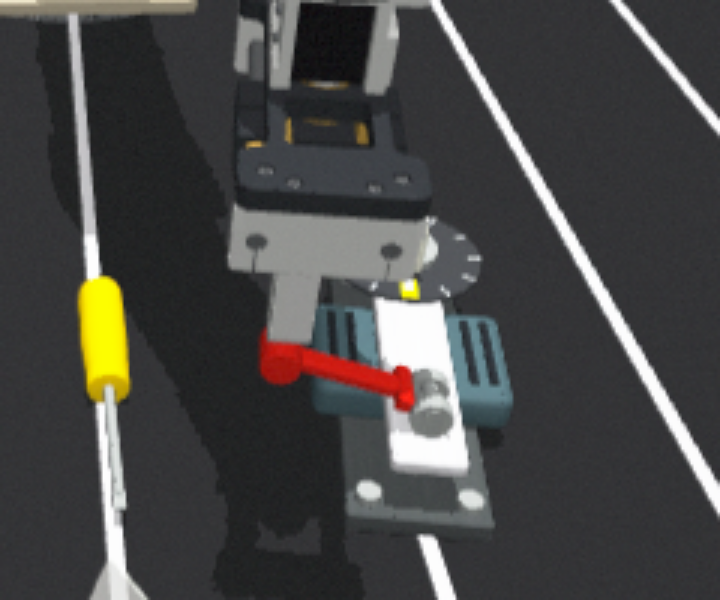

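The barrel is at crop position (281,357), about the closed position. I'll press a little further to feel the stop, then back off.

apply_moves:
  deltas:
    - [0,0,2,0,0,0]
    - [0,0,3,0,0,0]
    - [0,0,4,0,0,0]
    - [0,0,4,0,0,0]

```text
time: 29.15
ee_pos: [0.6236, 0.0802, 0.0832]
tcp_rot: [0.001, 0.757, 0.653, -0.001]
force: [-6.1, -3.2, 23.8]
grip_width: 0.0005
```

The force rose to 24 N with almost no travel, so the lever is on its stop. I'll retreat and check.

apply_moves:
  deltas:
    - [0,0,-20,0,0,0]
    - [0,0,-50,0,0,0]
    - [-20,0,-80,0,0,0]
    - [-60,0,-100,0,0,0]
    - [-60,0,-100,0,0,0]
    - [-60,0,-100,0,0,0]

```text
time: 29.9
ee_pos: [0.6145, 0.0228, 0.1828]
tcp_rot: [-0.0, 0.757, 0.654, -0.001]
force: [-0.4, 1.1, -0.1]
grip_width: 0.0007
```

Run:
```python
from h import *
d=ctrl.get_image("scene");cv2.imwrite("pics/s19.png",cv2.resize(d["image"][100:300,300:540,::-1],None,fx=3,fy=3))
d=ctrl.get_image("wrist");cv2.imwrite("pics/w19.png",d["image"][:,:,::-1])
s=ctrl.read_state();print(s["force"],s["ee_pos"],s["time"],abs(s["qd"]).max())
```

```text
[ 0.42262341 -0.00493249 -0.43540329] [0.61434567 0.0233009  0.18243762] 30.0 0.005230494543246164
```

View pics/s19.png

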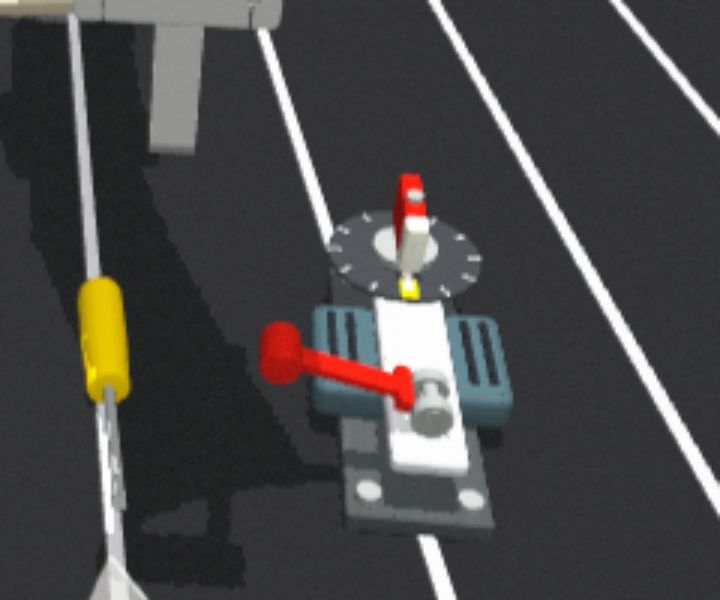

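View pics/w19.png

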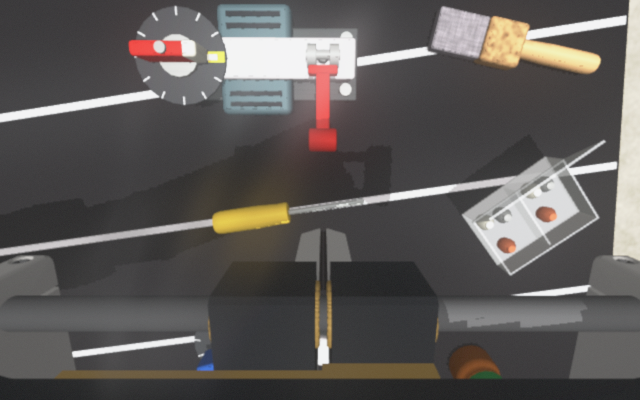

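The barrel is at crop position (281,352), the same as at the start, so the lever is closed. The wing points at the mark and the arm is clear, so I'll hand in.

```bash
python3 -c "
from plant import ctrl
print(ctrl.sign_off())"
```

```text
the job is handed in; nothing more can be done
None
```

The job is done and handed in at about 30 s of the 67 s allowed. sign_off gave no verdict, so the result rests on my own checks below.

**What I did:**
1. Flipped the red lever over to about 2.1 rad, judged from the scene image.
2. Gripped the wing nut and turned it 1.37 rad clockwise, until the white tip lined up with the yellow mark.
3. Brought the lever back over and pressed its barrel down with closed fingers until the force rose to 24 N with almost no travel.
4. Backed the arm away from everything.

**Last checks:**
- **Lever:** the barrel is back at its starting place in the scene image (crop 281,352; predicted 279,353 for fully closed).
- **Nut:** the white-tipped wing points along the clamp's x axis at the yellow mark, within about 2° in the wrist view.
- **Contact:** after backing off, the force reading was about 0.6 N, which is noise level. The arm was never moved close to the blue clamp.

**What went wrong or disagreed:**
- **First grip:** it closed over the top of the barrel. The fingertips looked about level with the TCP in the images, not 19 mm ahead of it, so I gripped again about 20 mm lower.
- **Barrel slips:** the barrel slid in the pads near the end of opening and twice on the way back. I gripped it again once and finished the closing by pressing from above.

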